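# Load the forming fixture and hold its punch plate half open

## Robot

A 6-joint arm with a two-finger parallel gripper is mounted at the origin on the work surface. World frame = base frame: x ahead of the robot, y to its left, z up, the work surface at z = 0. Lengths are in mm, angles in rad, forces in N, time in s.
With the tool pointing down it reaches from about 300 to 825 mm from the base axis. Payload 5.4 kg.
Tool frame: the origin (TCP) lies midway between the tips of the shut fingers; the grasp point (between the pads) lies 19 mm behind it (bot.pinch_z is the distance from the TCP to the grasp point, in mm); z points along the fingers, y is the line along which they close (so a half turn about z gives the same grasp; the last joint's range is limited). The gripper opens to 92 mm and grips with 3 to 60 N. Pads are 20 mm wide; open, the fingers measure 128 mm over their backs; the gripper's body (75 mm by 189 mm) begins 69 mm behind the grasp point.
Start: joints at [-1.49, 0.158, 1.597, -0, 1.386, -0.21], TCP at [164.84, -550.848, 193.001] pointing down, gripper open.
Joint ranges: [-2.91, 2.91], [-0.94, 2.29], [0.18, 2.7], [-1.29, 4.43], [0.17, 2.64], [-3, 3]. Speed limits (rad/s): [2.57, 2.57, 3.14, 3.14, 3.14, 3.14].

## Interface

Orientations are given as a unit quaternion [w, x, y, z].
In Python, from plant import bot, read_camera gives the robot as it stands. The module is installed in compiled form; this text tells all that it offers.
- The arm moves only by the tool send_rows, never from a script. Its argument "steps" is one flat list of numbers, 6 for each row, row after row: the shift along the tool's x, y, z in m, then the turn, a rotation vector about the tool's x, y, z in degrees. A call has 1 to 20 rows; each row shifts and turns the commanded pose from where the row before left it, along the tool's axes as they then stand; what a row does not reach is not made up. A row lasts 1/12 s, in which the tool goes at most 41.7 mm and 7.16 degrees, less where a joint would pass 70% of its speed; a pose out of reach is approached as far as the arm can. A call is refused whole if a number of a shift passes 0.0417 or a number of a turn 7.16, either way. A call with a gripper value outside its range is refused whole. "gripper" is the gripper command: -1 is shut, 1 is fully open, values between are in proportion, set as the call begins (left out, the last holds). The fingers move at their own pace and stop on an object; the grip force is fixed at half the most. Time passes only in rows, so rows that do not move let the fingers close. It gives the time, the measured TCP pose, the force, the opening and the grip force at its end, in the units of the state.
- bot.observe(): the state, without advancing time (a new reading comes with each control period).
- read_camera(name): name is "side" or "top"; returns a dict with "image" (420x560x3 uint8, red, green, blue), "fx", "fy", "cx", "cy" (pixels), "R" (3x3) and "t" (3): a world point X has camera coordinates R X + t. Camera axes: x right, y down, z forward; pixel columns grow to the right and rows downward; lengths in mm; the calibration is good to about 2 mm. A picture is of the moment at which its call begins. There is no depth.
- bot.close_job(): hands the job in; it is judged then, once.
The state is a dict: "time": time; "joints": joint angles; "qd": joint speeds; "joint_efforts": joint torques, N m; "tool_pos": TCP position; "tool_rot": TCP orientation; "contact_force": force on the tool from outside, world axes, zero at the start; "wrist_torque": the same for the moment, N m; "width": opening from 0.0 (shut) to 1.0 (fully open); "finger_force": force on a finger pad.
Only numpy, scipy, OpenCV 4.12 (cv2) and the standard library are available. Lean on these libraries where they do the work, as an engineer would, in place of code of your own. Each camera call takes 0.05 s, during which the arm holds its last target. There are 200 camera calls.

## Task

Set the large round steel blank flat and fully home in the round cavity of the forming fixture's die and let go of it. Then take the red bar of the green hinged punch plate, which is parked leaning back, swing it forward over the die and hold it at 45 degrees above its closed position so I can check the punch against the blank; never let it drop onto the die. Finish while still holding it there with the fingers, and leave the other two blanks, the bearing and the screwdriver where they lie.

Things in the scene. Friction and masses are not known exactly. Their poses are not given: they have to be found in the camera images.
- blank: the large round steel blank, a plain bright disc, 50 mm diameter and 16 mm thick, about 0.24 kg, lying flat on the bench; origin at the centre of its underside, z up
- small_blank: a smaller round brass blank, 38 mm diameter and 16 mm thick, too small for the die; leave it alone; origin at the centre of its underside
- square_blank: a square copper-coloured blank, 50 x 50 x 16 mm, wrong shape for the die; leave it alone; origin at the centre of its underside
- bearing: a dark ball bearing, 62 mm outer diameter, 18 mm high, lying flat; leave it alone; origin at the centre of its underside
- screwdriver: a screwdriver with a green handle, about 200 mm long, lying on the bench; leave it alone
- press: the forming fixture, fixed to the bench: grey base plate 200 x 150 x 20 mm (x -85 to +115 mm), steel die block 100 x 100 mm with its top 44 mm above the bench. Origin on the bench under the cavity's centre; x axis from the cavity to the hinge (roughly away from the robot), y along the hinge line, z up. Two grey hinge ears at x 69 to 115, y +-53 to +-65 mm, 114 mm high
- die_seat (a point): centre of the cavity's floor, 37 mm above the bench and 7 mm below the die's top; the cavity is 52.5 mm in diameter with a chamfered mouth, so a seated blank stands 9 mm proud. Axes as press
- platen_hinge (a point): middle of the punch plate's hinge line, 85 mm along press x from the cavity's centre, 75 mm above the bench; the line runs along press y
- platen_bar (a point): middle of the red round grip bar, 14 mm diameter, 112 mm long, parallel to the hinge line and 190 mm from it, in the plate's mid plane; two struts 8 mm wide hold it, 42 mm either side of its middle; 33 mm of free gap lies between the bar and the plate's edge
- platen (a joint): angle of the green punch plate (90 mm wide, 10 mm thick, about 0.5 kg, 48 mm punch standing 14 mm out of its underside), rad: 0 closed, level over the die; pi/4 the wanted 45 degrees; pi/2 upright; 1.9 parked back on its stop, away from the robot, where it starts and stays by its own weight. It swings freely: let go below about 1.6 it falls shut
Not all that is in view belongs to the job. Of the things like the blank, leave any that is blue; of the rest the larger one is meant.

How it is judged (in metres and radians):
On the way:
1. the large round blank lies flat and fully down in the die cavity, let go, with the punch plate still parked back (horizontal distance between blank and die_seat below 0.004 m and z of blank in the frame of die_seat below 0.003 m and angle between blank's own z axis and vertical below 0.06 rad and linear speed of blank below 0.02 m/s and contact force between the fingers and blank below 0.1 N and value of joint platen above 1.5 rad), for 0.2 s.
At the end, for the whole second after the job is handed in: The punch plate is still, at 45 degrees above closed (within 5), carried by the fingers alone; the large round blank lies flat on the cavity floor (within 4 mm of centre, at most 3 mm high), untouched; the other four loose things lie within 20 mm of where they were (horizontal distance between blank and die_seat below 0.004 m and z of blank in the frame of die_seat below 0.003 m and angle between blank's own z axis and vertical below 0.06 rad and linear speed of blank below 0.02 m/s and contact force between each of the fingers, platen and blank below 0.1 N and value of joint platen between 0.698 and 0.873 rad and velocity of joint platen between -0.05 and 0.05 rad/s and contact force between the fingers and platen above 0.4 N and contact force between platen and small_blank below 0.1 N and contact force between platen and square_blank below 0.1 N and contact force between platen and bearing below 0.1 N and contact force between platen and screwdriver below 0.1 N and distance of each of small_blank, square_blank, bearing, screwdriver from where it was at the start of the episode below 0.02 m); the arm keeps its last pose, push and grip.
It fails at once if the punch plate drops or is pushed down onto the die (within 6 degrees of closed) (value of joint platen below 0.1 rad).
It fails at once if another blank, the bearing or the screwdriver is moved by more than 20 mm (distance of any of small_blank, square_blank, bearing, screwdriver from where it was at the start of the episode above 0.02 m).
It also fails if it takes over 58 s, if anything falls off the work surface, if the arm or the gripper's body presses on something with over 40 N, if the wrist force passes 120 N, or if a joint passes its speed limit or range.

## Working session

There is one attempt and no reset: what is moved stays moved. The work goes in short steps, Python scripts to look and compute and a tool call to move; the robot and the scene stay as the last step left them, time stands still between calls to the robot, and variables do not carry over. Pictures are saved under pics/ and viewed, at most 10 in all, crops included, and the job is handed in when it is done.

Besides the shell and the picture viewer there is one more tool, called after "Request:" as name(argument=value, ...) on one line, values as JSON. send_rows: Moves the arm, as the interface text tells. Its arguments: {"type":"object","properties":{"steps":{"type":"array"},"gripper":{"type":"number"}},"required":["steps"]}

```bash
mkdir -p pics; python3 - <<'E'
from plant import bot, read_camera
import cv2, numpy as np
for n in("top","side"):
    c=read_camera(n); cv2.imwrite(f"pics/{n}0.png",c["image"][:,:,::-1])
    print(n,c["fx"],c["fy"],c["cx"],c["cy"],np.round(c["R"],4).tolist(),np.round(c["t"],1).tolist())
s=bot.observe(); print(s); print(bot.pinch_z)
E
```

```text
top 468.6239250488475 468.6239250488475 277.70312763702833 208.56091295105557 [[-0.027, -0.9996, 0.0013], [-0.9965, 0.0269, -0.079], [0.079, -0.0034, -0.9969]] [123.3, 545.3, 1086.5]
side 475.3600377940375 475.3600377940375 279.6140853803252 213.11837628261952 [[-0.7652, -0.6438, -0.0053], [-0.4569, 0.5489, -0.7], [0.4535, -0.5332, -0.7142]] [505.4, 256.3, 855.2]
{'time': 0.1, 'joints': array([-1.49006160e+00,  1.58952492e-01,  1.59807533e+00,  1.77331462e-05,
        1.38617360e+00, -2.10112271e-01]), 'qd': array([-0.00051251, -0.00247286, -0.00160812, -0.00152402, -0.00099744,
        0.00082531]), 'joint_efforts': array([ 2.38685504e-05, -3.86503959e+01, -3.22959602e+01,  7.02792057e-02,
        3.39783949e-02, -5.10350162e-05]), 'tool_pos': array([ 164.82059433, -550.27102761,  192.15174573]), 'tool_rot': array([-8.02137318e-04,  9.89444541e-01,  1.44909809e-01,  6.06946217e-05]), 'contact_force': array([-1.37289419,  0.08352131, -0.05405437]), 'wrist_torque': array([-0.01924805, -0.03606428, -0.02112231]), 'finger_force': 0.0, 'width': 0.9972661851691044}
18.700000000000003
```

View pics/top0.png

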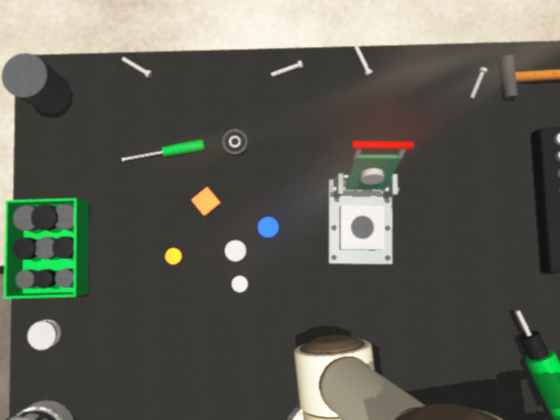

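View pics/side0.png

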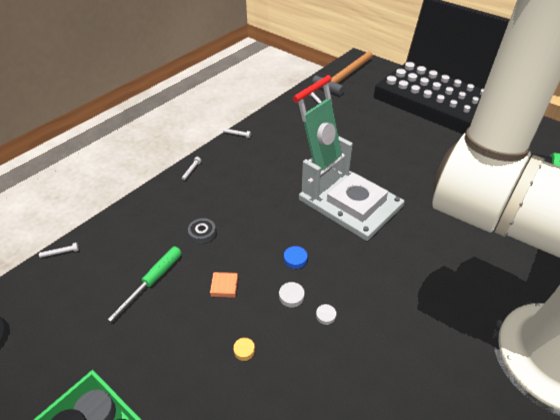

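The top view shows the large bright disc at (235,251), a smaller one at (240,284) and a blue one at (268,227). The die cavity is at (362,227) and the red bar at (383,145). The side view agrees: disc at (291,294), die at (358,193), bar at (313,88). Next I'll measure these precisely.

```bash
cat > h.py <<'E'
import numpy as np, cv2
from plant import bot, read_camera
def ray(c,u,v):
    d=c["R"].T@np.array([(u-c["cx"])/c["fx"],(v-c["cy"])/c["fy"],1]); return -c["R"].T@c["t"],d
def unproj(c,u,v,z):
    o,d=ray(c,u,v); return o+d*(z-o[2])/d[2]
def proj(c,X):
    p=c["R"]@np.asarray(X,float)+c["t"]; return np.array([c["fx"]*p[0]/p[2]+c["cx"],c["fy"]*p[1]/p[2]+c["cy"]])
def blob(mask,u,v):
    n,l,s,ce=cv2.connectedComponentsWithStats(mask.astype(np.uint8)); k=l[v,u]; return (l==k).astype(np.uint8) if k else None
E
python3 - <<'E'
from h import *
c=read_camera("top"); s=read_camera("side")
for cam,n,pts in((c,"top",{"big":(235,251),"sm":(240,284),"blue":(268,227)}),(s,"side",{"big":(291,292),"sm":(326,313)})):
    im=cam["image"].astype(int)
    for k,(u,v) in pts.items():
        b=blob(im.max(2)>90,u,v); ct=max(cv2.findContours(b,0,1)[0],key=cv2.contourArea)
        m=cv2.moments(b,True); U,V=m["m10"]/m["m00"],m["m01"]/m["m00"]
        print(n,k,round(U,2),round(V,2),m["m00"],"z12",unproj(cam,U,V,12 if n=="top" else 10).round(1), "pxdia mm",2*np.sqrt(m["m00"]/np.pi)*1080/468)
        
im=c["image"].astype(int)
# plate outline & die & cavity & bar
for k,(u,v),z,f in(("plate",(334,250),20,lambda i:i.min(2)>80),("die",(345,245),44,lambda i:i.min(2)>215),("cav",(362,227),44,lambda i:i.max(2)<130),("bar",(383,145),0,lambda i:(i[:,:,0]>150)&(i[:,:,1]<70))):
    b=blob(f(im),u,v)
    if b is None: print(k,im[v,u]);continue
    ct=max(cv2.findContours(b,0,1)[0],key=cv2.contourArea); m=cv2.moments(b,True)
    U,V=m["m10"]/m["m00"],m["m01"]/m["m00"]
    print(k,U,V,m["m00"],cv2.minAreaRect(ct),unproj(c,U,V,z).round(1))
vis=lambda im,r,sc:cv2.resize(im[r[1]:r[3],r[0]:r[2]],None,fx=sc,fy=sc,interpolation=cv2.INTER_CUBIC)[:,:,::-1]
a=vis(c["image"],(315,130,425,275),4); d=vis(s["image"],(290,70,410,240),3.41)
h=580
cv2.imwrite("pics/zoom.png",np.hstack([cv2.resize(a,(390,514)),cv2.resize(d,(400,514))]))
E
```

```text
top big 235.0 250.2 427.0 z12 [453.1 212.3  12. ] pxdia mm 53.808006104639674
top sm 239.3 283.5 264.0 z12 [374.7 203.7  12. ] pxdia mm 42.30921086988499
top blue 267.86 226.75 424.0 z12 [506.5 133.1  12. ] pxdia mm 53.618651830201685
side big 291.26 293.94 553.0 z12 [451.5 212.6  10. ] pxdia mm 61.23440854157112
side sm 325.66 313.68 355.0 z12 [372.5 205.6  10. ] pxdia mm 49.062213526417075
plate 361.7308595584782 213.90402379834038 6387.0 ((366.4999694824219, 206.49996948242188), (76.99998474121094, 114.99998474121094), 0.0) [530.5 -89.8  20. ]
die 359.1509229098806 229.30437929786464 2763.0 ((360.0, 229.5), (65.0, 60.0), 90.0) [493.6 -78.   44. ]
cav 362.07361963190186 226.83435582822085 326.0 ((362.1500244140625, 226.95001220703125), (20.23857307434082, 19.28989028930664), 71.56504821777344) [499.1 -85.   44. ]
bar 382.99349240780913 144.39045553145337 461.0 ((382.5, 144.5), (7.0, 61.0), 90.0) [ 700.1 -152.3    0. ]
```

View pics/zoom.png

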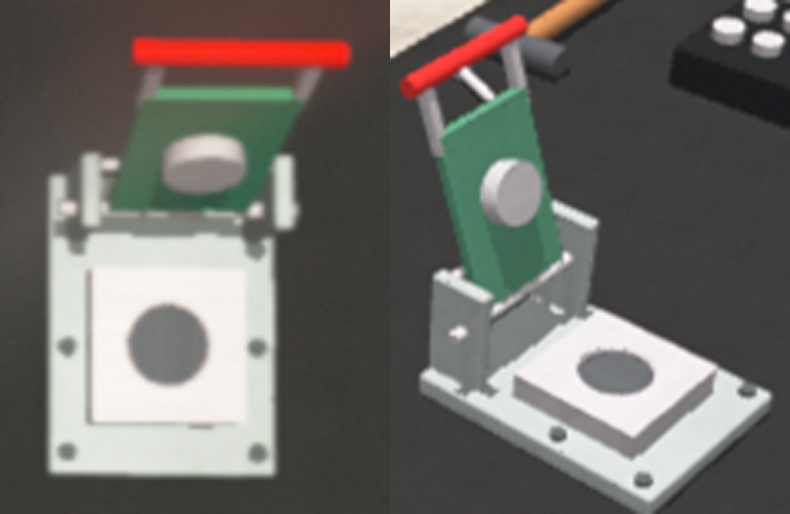

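```bash
cat > fit.py <<'E'
from h import *
from scipy.optimize import least_squares
c=read_camera("top"); s=read_camera("side")
sx,sy=400/120,514/170
T={(-85,75,20):(49,474),(-85,-75,20):(275,474),(50,50,44):(90,268),(50,-50,44):(244,268),(-50,-50,44):(244,423),(-50,50,44):(90,423)}
S={(-50,50,44):(632,457),(-50,-50,44):(716,372),(50,50,44):(514,378),(50,-50,44):(598,310),(-85,75,20):(648,507),(-85,-75,20):(768,393)}
obs=[]
for cam,D,f in((c,T,lambda p:(p[0]/3.545-.5+315,p[1]/3.545-.5+130)),(s,S,lambda p:((p[0]-390)/sx-.5+290,p[1]/sy-.5+70))):
    g=cv2.cvtColor(cam["image"],cv2.COLOR_RGB2GRAY)
    P=np.array([f(p) for p in D.values()],np.float32)
    Q=cv2.cornerSubPix(g,P[:,None].copy(),(3,3),(-1,-1),(3,50,.01))[:,0]
    for X,p,q in zip(D,P,Q): obs.append((cam,X,q if np.hypot(*(q-p))<2 else p,p,cam is c))
def W(q,X):
    a=q[2]; return np.array([q[0]+np.cos(a)*X[0]-np.sin(a)*X[1],q[1]+np.sin(a)*X[0]+np.cos(a)*X[1],X[2]])
# cavity centre and bar ends: centroid of dark region / mean
bar=lambda th,y:(85+190*np.cos(th)*-1,y,75+190*np.sin(th))
for cam in(c,s):
    i=cam["image"].astype(int); m=blob((i[:,:,0]>140)&(i[:,:,1]<75),*((383,145) if cam is c else (313,88)))
    v,u=np.nonzero(m); obs.append((cam,bar(1.9,0),np.array([u.mean(),v.mean()]),None,cam is c))
F=lambda q:np.concatenate([proj(o[0],W(q,o[1]))-o[2] for o in obs])
for sel in("both","top","side"):
    ob=[o for o in obs if sel=="both" or o[4]==(sel=="top")]
    r=least_squares(lambda q:np.concatenate([proj(o[0],W(q,o[1]))-o[2] for o in ob]),[499,-85,-.03],loss="soft_l1")
    print(sel,r.x.round(4)); 
    if sel=="both":
        q=r.x; print(F(q).reshape(-1,2).round(1).tolist())
for cam,uv in((c,(362,227)),(s,(358,193))):
    m=blob(cam["image"].max(2)<150,*uv); v,u=np.nonzero(m); print("cav",u.mean(),v.mean(),len(u),unproj(cam,u.mean(),v.mean(),40).round(1), proj(cam,W(q,(0,0,40))))
print("bar",W(q,bar(1.9,0)))
E
python3 fit.py
```

```text
both [ 4.988858e+02 -8.395730e+01 -3.900000e-02]
[[-0.6, 0.5], [0.0, 0.5], [0.1, 0.0], [-0.2, 0.5], [0.8, 0.2], [-0.3, -1.0], [0.1, -7.8], [-1.0, -0.1], [-0.6, -1.4], [1.2, 0.9], [0.1, -1.6], [0.0, -0.2], [-1.0, 0.4], [0.1, 0.2]]
top [ 4.993543e+02 -8.444770e+01 -4.070000e-02]
side [ 4.974657e+02 -8.188220e+01 -3.520000e-02]
cav 362.0275482093664 226.80716253443526 363 [499.3 -85.6  40. ] [361.31974594 227.01142645]
cav 357.24896265560164 192.75933609958506 241 [498.6 -86.7  40. ] [356.47243139 193.32716118]
bar [645.19954616 -89.66491339 254.79701666]
```

Request:
send_rows(steps=[0, 0, 0, 0, 0, 5.55, 0, 0, 0, 0, 0, 5.55, 0, 0, 0, 0, 0, 5.55, 0.01, -0.027, 0, 0, 0, 0, 0.01, -0.027, 0, 0, 0, 0, 0.01, -0.027, 0, 0, 0, 0, 0.01, -0.027, 0, 0, 0, 0, 0.01, -0.027, 0, 0, 0, 0, 0.01, -0.027, 0, 0, 0, 0, 0.01, -0.027, 0, 0, 0, 0, 0.01, -0.027, 0, 0, 0, 0, 0.01, -0.027, 0, 0, 0, 0, 0.01, -0.027, 0, 0, 0, 0, 0.01, -0.027, 0, 0, 0, 0, 0.01, -0.027, 0, 0, 0, 0, 0.01, -0.027, 0, 0, 0, 0, 0.01, -0.027, 0, 0, 0, 0, 0.01, -0.027, 0, 0, 0, 0, 0.01, -0.027, 0, 0, 0, 0, 0.01, -0.027, 0, 0, 0, 0], gripper=1)

```text
time: 1.97
tool_pos: [335.0, -90.5, 193.2]
tool_rot: [0.0, 1.0, -0.0, 0.0]
contact_force: [0.3, -0.3, 0.3]
width: 0.994
finger_force: 0.0
```

Request:
send_rows(steps=[0.009, -0.0233, 0, 0, 0, 0, 0.009, -0.0233, 0, 0, 0, 0, 0.009, -0.0233, 0, 0, 0, 0, 0.009, -0.0233, 0, 0, 0, 0, 0.009, -0.0233, 0, 0, 0, 0, 0.009, -0.0233, 0, 0, 0, 0, 0.009, -0.0233, 0, 0, 0, 0, 0.009, -0.0233, 0, 0, 0, 0, 0.009, -0.0233, 0, 0, 0, 0, 0.009, -0.0233, 0, 0, 0, 0, 0.009, -0.0233, 0, 0, 0, 0, 0.009, -0.0233, 0, 0, 0, 0, 0.009, -0.0233, 0, 0, 0, 0, 0, 0, 0.03, 0, 0, 0, 0, 0, 0.03, 0, 0, 0, 0, 0, 0.03, 0, 0, 0, 0, 0, 0.03, 0, 0, 0, 0, 0, 0.01, 0, 0, 0, 0, 0, 0, 0, 0, 0, 0, 0, 0, 0, 0, 0])

```text
time: 3.63
tool_pos: [452.1, 211.2, 63.7]
tool_rot: [-0.0, 1.0, 0.0, 0.0]
contact_force: [0.1, -0.0, 0.2]
width: 1.002
finger_force: 0.0
```

```bash
python3 - <<'E'
from h import *
s=bot.observe(); print(s["tool_pos"].round(1),s["tool_rot"].round(4),s["joints"].round(3))
c=read_camera("top")["image"]; d=read_camera("side")["image"]
a=lambda im,x,y:cv2.resize(im[y:y+150,x:x+130],(390,450),interpolation=cv2.INTER_CUBIC)[:,:,::-1]
cv2.imwrite("pics/grasp.png",np.hstack([a(c,170,170),a(d,230,220)]))
E
```

```text
[452.1 211.2  63.7] [-0.e+00  1.e+00  1.e-04  1.e-04] [0.194 0.106 1.927 0.    1.108 1.765]
```

View pics/grasp.png

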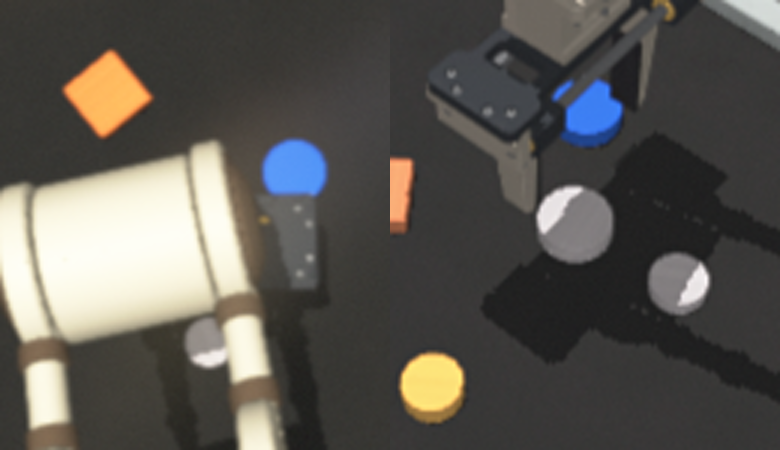

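The crops show the fingers either side of the big disc along y (disc at about (575,222) in the side crop), clear of the blue disc. I'll go down and grip.

Request:
send_rows(steps=[0, -0.001, 0.02, 0, 0, 0, 0, 0, 0.02, 0, 0, 0, 0, 0, 0.01, 0, 0, 0, 0, 0, 0.004, 0, 0, 0, 0, 0, 0, 0, 0, 0, 0, 0, 0, 0, 0, 0])

```text
time: 4.23
tool_pos: [452.6, 212.3, 10.1]
tool_rot: [-0.0, 1.0, 0.0, 0.001]
contact_force: [0.2, 0.2, 0.6]
width: 1.002
finger_force: 0.0
```

Request:
send_rows(steps=[0, 0, 0, 0, 0, 0, 0, 0, 0, 0, 0, 0, 0, 0, 0, 0, 0, 0, 0, 0, 0, 0, 0, 0, 0, 0, 0, 0, 0, 0, 0, 0, 0, 0, 0, 0, 0, 0, 0, 0, 0, 0, 0, 0, 0, 0, 0, 0, 0, 0, 0, 0, 0, 0, 0, 0, 0, 0, 0, 0], gripper=-1)

```text
time: 5.07
tool_pos: [451.7, 212.1, 9.0]
tool_rot: [0.0, 1.0, 0.0, -0.0]
contact_force: [-0.6, 0.2, -0.0]
width: 0.294
finger_force: 0.0
```

```bash
python3 - <<'E'
from h import *
s=bot.observe(); print(s["tool_pos"].round(1),s["width"],s["finger_force"])
c=read_camera("top")["image"]; d=read_camera("side")["image"]
a=lambda im,x,y:cv2.resize(im[y:y+150,x:x+130],(390,450),interpolation=cv2.INTER_CUBIC)[:,:,::-1]
cv2.imwrite("pics/grasp2.png",np.hstack([a(c,170,170),a(d,230,220)]))
E
```

```text
[451.7 212.1   9. ] 0.2937971890358669 0.0
```

View pics/grasp2.png

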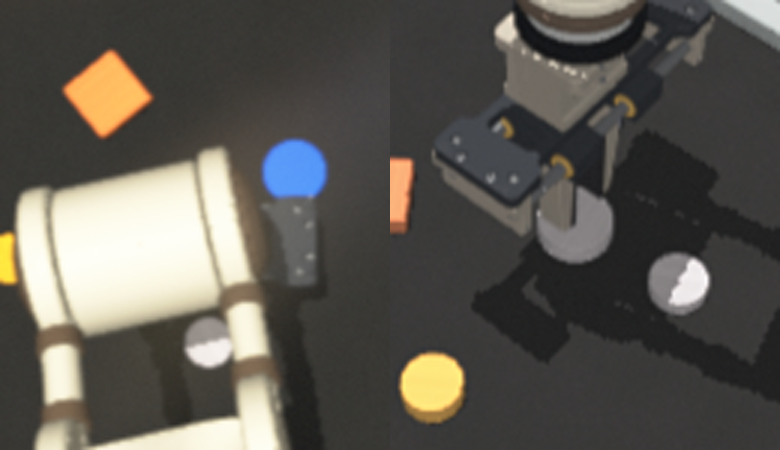

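```bash
python3 - <<'E'
from h import *
c=read_camera("side")
f=lambda X:((proj(c,X)-[230,220])*3+[390,0]).round(0)
for x in(442,462):
  for y in(225.5,243.5):
    print(x,y,[f((x,y,z)) for z in(9,17,25)])
print("disc top",f((452,212,16)),f((427,212,16)),f((477,212,16)),f((452,237,16)),f((452,187,16)))
g=c["image"][280:305,270:310].max(2); print(g)
E
```

```text
442 225.5 [array([573., 243.]), array([573., 236.]), array([573., 229.])]
442 243.5 [array([555., 261.]), array([555., 254.]), array([555., 247.])]
462 225.5 [array([549., 227.]), array([549., 220.]), array([549., 213.])]
462 243.5 [array([531., 244.]), array([531., 237.]), array([531., 230.])]
disc top [574. 216.] [604. 236.] [545. 196.] [549. 240.] [598. 192.]
[[113 132 100  80  79  80  77  67  48  41  55  76  82  82  82  83  95 111
  110 108 103  82  44  36  35  36  35  34  36  34  59 103  98  52  33  35
   35  35  35  35]
 [ 84  90  82  79  79  78  66  47  40  42  66  81  83  81  92  96 106 115
  110 109 109  94  49  35  34  34  34  34  35  35  62 104  90  48  34  34
   35  36  35  35]
 [ 78  78  79  78  78  69  49  40  42  56  79 100  86  93 107 110 111 115
  110 109 110  92  51  49  39  34  34  35  34  35  63 103  77  43  34  35
   34  35  36  37]
 [ 78  78  79  78  71  53  41  44  60  73  84 107  99 107 111 111 109 116
  109 109 109  87  58  88  70  45  36  35  34  35  64  91  57  36  34  36
   33  36  46  47]
 [ 79  79  77  70  53  43  53  65  80  81  81  93 106 110 110 110 1
[... 2740 characters left out ...]
  72  38  34
   34  34  35  34]
 [ 58  60  62  61  59  51  38  34  32  37  66 111 120 123 131 132 134 139
  137 136 135 135 135 136 136 136 137 134 134 127 125 121  99  52  33  33
   35  34  35  36]
 [ 58  58  60  60  52  38  34  33  34  32  44  98 119 124 126 129 133 138
  136 137 137 138 137 139 136 135 136 135 130 126 123 116  68  37  33  35
   35  34  35  34]
 [ 58  58  59  57  41  35  34  34  33  34  36  66  99 130 129 130 130 130
  132 138 139 139 139 140 135 131 130 130 129 124 110  93  51  35  33  35
   35  34  36  34]
 [ 58  60  58  57  44  34  33  34  34  34  32  36  61 113 120 128 130 131
  134 134 135 134 134 134 131 130 131 129 126 111  75  47  34  33  34  36
   35  34  36  36]]
```

```bash
python3 - <<'E'
from h import *
c=read_camera("side")
f=lambda X:((proj(c,X)-[230,220])*3+[390,0]).round(0)
# open picture: near finger inner face y=211+46, outer +64
for x in(442,462):
  for y in(257,275): print(x,y,[f((x,y,z)).tolist() for z in(63,73,83)])
b=cv2.imread("pics/grasp.png"); d=cv2.imread("pics/grasp2.png")
cv2.imwrite("pics/z2.png",np.hstack([cv2.resize(i[80:280,430:650],(396,360),interpolation=cv2.INTER_CUBIC) for i in(b,d)]))
E
```

```text
442 257 [[541.0, 226.0], [541.0, 217.0], [541.0, 207.0]]
442 275 [[522.0, 245.0], [522.0, 236.0], [522.0, 226.0]]
462 257 [[516.0, 209.0], [516.0, 200.0], [516.0, 190.0]]
462 275 [[497.0, 228.0], [497.0, 218.0], [496.0, 209.0]]
```

View pics/z2.png

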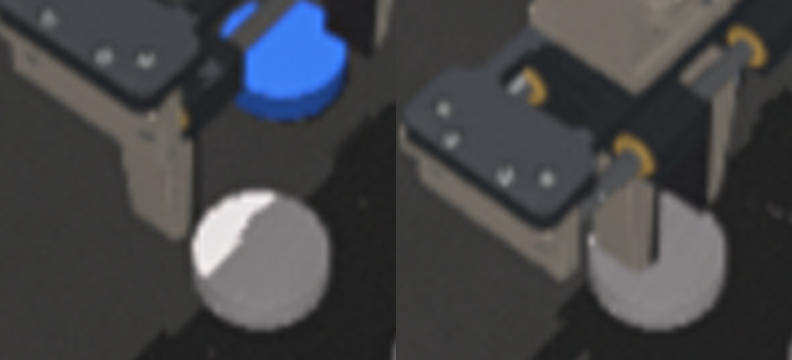

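The crops show the fingertips over the disc top: the finger bottom is at about (566,230) in the crop, roughly 20 mm above the reported TCP. The disc hasn't moved. I'll open, then feel for the right depth using the force reading.

Request:
send_rows(steps=[0, 0, 0, 0, 0, 0, 0, 0, 0, 0, 0, 0, 0, 0, 0, 0, 0, 0, 0, 0, 0, 0, 0, 0, 0, 0, 0, 0, 0, 0, 0, 0, 0, 0, 0, 0, 0, 0, 0, 0, 0, 0, 0, 0, 0, 0, 0, 0, 0, 0, 0, 0, 0, 0, 0, 0, 0.002, 0, 0, 0, 0, 0, 0.002, 0, 0, 0, 0, 0, 0.002, 0, 0, 0, 0, 0, 0, 0, 0, 0], gripper=1)

```text
time: 6.35
tool_pos: [451.2, 212.0, 2.4]
tool_rot: [0.0, 1.0, 0.0, -0.001]
contact_force: [-0.2, -0.2, 0.7]
width: 0.993
finger_force: 0.0
```

Request:
send_rows(steps=[0, 0, 0.002, 0, 0, 0, 0, 0, 0.002, 0, 0, 0, 0, 0, 0, 0, 0, 0])

```text
time: 6.6
tool_pos: [451.3, 212.0, -1.5]
tool_rot: [0.0, 1.0, 0.0, -0.0]
contact_force: [-0.2, -0.1, -0.2]
width: 0.999
finger_force: 0.0
```

Request:
send_rows(steps=[0, 0, 0.002, 0, 0, 0, 0, 0, 0.002, 0, 0, 0, 0, 0, 0, 0, 0, 0])

```text
time: 6.85
tool_pos: [451.4, 212.0, -5.4]
tool_rot: [0.0, 1.0, 0.0, -0.0]
contact_force: [-0.1, -0.5, -0.5]
width: 1.001
finger_force: 0.0
```

Request:
send_rows(steps=[0, 0, 0.002, 0, 0, 0, 0, 0, 0.002, 0, 0, 0, 0, 0, 0.002, 0, 0, 0, 0, 0, 0, 0, 0, 0])

```text
time: 7.18
tool_pos: [451.3, 212.0, -11.5]
tool_rot: [0.0, 1.0, 0.0, -0.0]
contact_force: [-0.1, -0.5, -0.1]
width: 1.002
finger_force: 0.0
```

Request:
send_rows(steps=[0, 0, 0.001, 0, 0, 0, 0, 0, 0.001, 0, 0, 0, 0, 0, 0.001, 0, 0, 0, 0, 0, 0, 0, 0, 0])

```text
time: 7.52
tool_pos: [451.6, 212.1, -14.2]
tool_rot: [0.0, 1.0, 0.0, -0.0]
contact_force: [-0.7, -0.2, -0.5]
width: 1.003
finger_force: 0.0
```

Request:
send_rows(steps=[0, 0, -0.002, 0, 0, 0, 0, 0, 0, 0, 0, 0, 0, 0, 0, 0, 0, 0, 0, 0, 0, 0, 0, 0, 0, 0, 0, 0, 0, 0, 0, 0, 0, 0, 0, 0, 0, 0, 0, 0, 0, 0, 0, 0, 0, 0, 0, 0, 0, 0, 0, 0, 0, 0], gripper=-1)

```text
time: 8.27
tool_pos: [451.7, 212.1, -12.0]
tool_rot: [-0.0, 1.0, 0.0, -0.0]
contact_force: [0.4, 0.2, -0.2]
width: 0.525
finger_force: 30.0
```

Request:
send_rows(steps=[0, 0, -0.01, 0, 0, 0, 0, 0, -0.02, 0, 0, 0, 0, 0, -0.025, 0, 0, 0, 0, 0, -0.025, 0, 0, 0, 0.0036, 0.0229, 0, 0, 0, 0, 0.0036, 0.0229, 0, 0, 0, 0, 0.0036, 0.0229, 0, 0, 0, 0, 0.0036, 0.0229, 0, 0, 0, 0, 0.0036, 0.0229, 0, 0, 0, 0, 0.0036, 0.0229, 0, 0, 0, 0, 0.0036, 0.0229, 0, 0, 0, 0, 0.0036, 0.0229, 0, 0, 0, 0, 0.0036, 0.0229, 0, 0, 0, 0, 0.0036, 0.0229, 0, 0, 0, 0, 0.0036, 0.0229, 0, 0, 0, 0, 0.0036, 0.0229, 0, 0, 0, 0, 0.0036, 0.0229, 0, 0, 0, 0, 0, 0, 0, 0, 0, 0, 0, 0, 0, 0, 0, 0])

```text
time: 9.85
tool_pos: [498.3, -86.2, 68.2]
tool_rot: [-0.0, 1.0, -0.001, -0.0]
contact_force: [-1.1, -0.3, -2.4]
width: 0.53
finger_force: 30.0
```

```bash
python3 - <<'E'
from h import *
s=bot.observe(); print(s["tool_pos"].round(1),s["width"],s["finger_force"],s["contact_force"],s["joints"].round(3))
s=read_camera("side");d=s["image"];c=read_camera("top")["image"]
p=proj(s,(s and 499,-85,75)); print(p)
a=lambda im,x,y:cv2.resize(im[y:y+110,x:x+95],(390,452),interpolation=cv2.INTER_CUBIC)[:,:,::-1]
cv2.imwrite("pics/die1.png",np.hstack([a(c,315,170),a(d,315,125)]))
E
```

```text
[498.3 -86.2  68.2] 0.5304759657562005 29.99927133321762 [-1.1012542  -0.29274279 -2.42782603] [-0.411  0.117  1.905  0.     1.12   1.162]
[358.39569989 181.74990846]
```

View pics/die1.png

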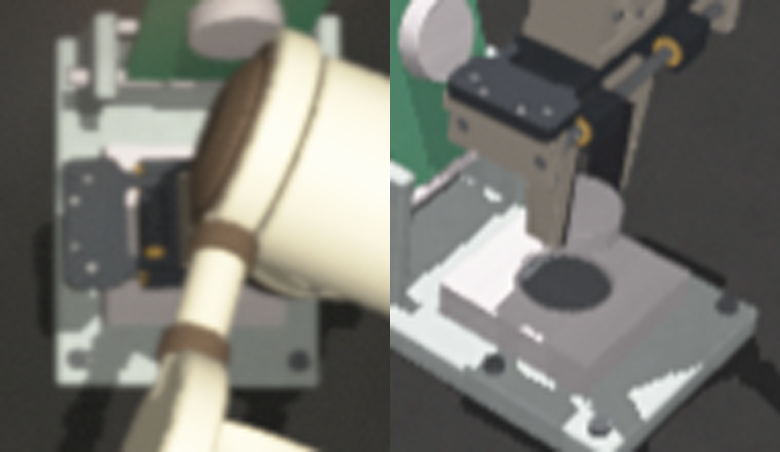

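The crop shows the blank held level above the die, with its right edge at about (622,215) and the cavity at (565,282). The position agrees with my estimate, so I'll lower it under force watch.

Request:
send_rows(steps=[0.0003, -0.0006, 0.015, 0, 0, 0, 0, 0, 0.01, 0, 0, 0, 0, 0, 0.005, 0, 0, 0, 0, 0, 0, 0, 0, 0, 0, 0, 0.002, 0, 0, 0, 0, 0, 0.002, 0, 0, 0, 0, 0, 0.001, 0, 0, 0, 0, 0, 0, 0, 0, 0])

```text
time: 10.62
tool_pos: [499.0, -85.0, 33.1]
tool_rot: [0.0, 1.0, 0.0, 0.0]
contact_force: [-0.0, 0.5, -2.8]
width: 0.533
finger_force: 30.0
```

Request:
send_rows(steps=[0, 0, 0.001, 0, 0, 0, 0, 0, 0.001, 0, 0, 0, 0, 0, 0, 0, 0, 0])

```text
time: 10.87
tool_pos: [499.0, -85.1, 31.3]
tool_rot: [0.0, 1.0, 0.0, 0.0]
contact_force: [-0.6, 0.6, -0.2]
width: 0.526
finger_force: 30.0
```

Request:
send_rows(steps=[0, 0, 0.001, 0, 0, 0, 0, 0, 0, 0, 0, 0])

```text
time: 11.03
tool_pos: [498.8, -85.0, 30.4]
tool_rot: [-0.0, 1.0, 0.0, -0.0]
contact_force: [-2.5, 0.6, 2.6]
width: 0.528
finger_force: 30.0
```

Request:
send_rows(steps=[0, 0, 0.001, 0, 0, 0, 0, 0, 0, 0, 0, 0])

```text
time: 11.2
tool_pos: [498.6, -84.9, 29.3]
tool_rot: [-0.0, 1.0, 0.0, -0.0]
contact_force: [-4.2, 0.8, 4.3]
width: 0.531
finger_force: 30.0
```

Request:
send_rows(steps=[-0.001, 0, 0, 0, 0, 0, -0.0006, 0.0001, 0, 0, 0, 0, 0, 0, 0, 0, 0, 0])

```text
time: 11.45
tool_pos: [497.3, -85.2, 28.8]
tool_rot: [0.0, 1.0, 0.0, 0.0]
contact_force: [0.1, -0.4, -2.7]
width: 0.534
finger_force: 30.0
```

Request:
send_rows(steps=[0, 0, 0.001, 0, 0, 0, 0, 0, 0.001, 0, 0, 0, 0, 0, 0, 0, 0, 0])

```text
time: 11.7
tool_pos: [496.7, -85.0, 26.3]
tool_rot: [-0.0, 1.0, 0.0, -0.001]
contact_force: [-0.3, 0.5, -2.2]
width: 0.525
finger_force: 30.0
```

Request:
send_rows(steps=[0, 0, 0.001, 0, 0, 0, 0, 0, 0.0005, 0, 0, 0, 0, 0, 0, 0, 0, 0])

```text
time: 11.95
tool_pos: [497.2, -85.1, 25.4]
tool_rot: [-0.0, 1.0, 0.0, -0.0]
contact_force: [0.0, -0.9, -2.5]
width: 0.531
finger_force: 30.0
```

Request:
send_rows(steps=[0, 0, 0.001, 0, 0, 0, 0, 0, 0, 0, 0, 0])

```text
time: 12.12
tool_pos: [497.5, -85.1, 24.9]
tool_rot: [0.0, 1.0, 0.0, 0.0]
contact_force: [-0.4, 0.3, 1.7]
width: 0.524
finger_force: 30.0
```

Request:
send_rows(steps=[0, 0, 0, 0, 0, 0, 0, 0, 0, 0, 0, 0, 0, 0, 0, 0, 0, 0, 0, 0, 0, 0, 0, 0, 0, 0, 0, 0, 0, 0, 0, 0, 0, 0, 0, 0, 0, 0, 0, 0, 0, 0, 0, 0, -0.02, 0, 0, 0, 0, 0, -0.03, 0, 0, 0, 0, 0, -0.03, 0, 0, 0, 0, 0, -0.03, 0, 0, 0, -0.03, 0, -0.03, 0, 0, 0, -0.03, 0, -0.03, 0, 0, 0, -0.03, 0, -0.03, 0, 0, 0, -0.03, 0, -0.03, 0, 0, 0, 0, 0, 0, 0, 0, 0], gripper=1)

```text
time: 13.45
tool_pos: [379.3, -86.4, 259.5]
tool_rot: [0.004, 1.0, -0.0, 0.005]
contact_force: [0.2, 0.5, 0.6]
width: 1.0
finger_force: 0.0
```

```bash
python3 - <<'E'
from h import *
s=bot.observe(); print(s["tool_pos"].round(1),s["width"],s["joints"].round(3))
d=read_camera("side")["image"];c=read_camera("top")["image"]
a=lambda im,x,y:cv2.resize(im[y:y+150,x:x+130],(390,450),interpolation=cv2.INTER_CUBIC)[:,:,::-1]
cv2.imwrite("pics/seat.png",np.hstack([a(c,300,130),a(d,290,75)]))
E
```

```text
[379.3 -86.4 259.5] 1.0002784330114118 [-5.370e-01 -4.080e-01  1.981e+00 -1.000e-03  1.556e+00  1.035e+00]
```

View pics/seat.png

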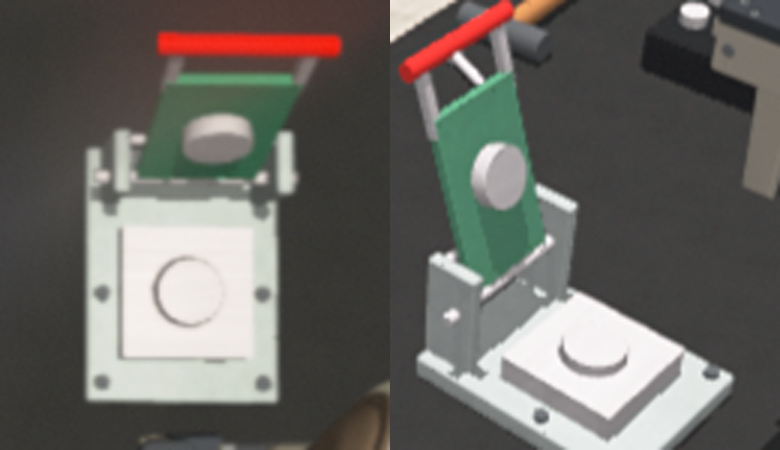

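The crops show the blank seated flat in the die, a bright disc at (190,291) in the top crop and standing slightly proud in the side crop, with the plate still parked. Next is turning the gripper so it closes across the bar.

Request:
send_rows(steps=[0, 0, -0.02, 0, 0, -6.75, 0, 0, -0.02, 0, 0, -6.75, 0, 0, 0, 0, 0, -6.75, 0, 0, 0, 0, 0, -6.75, 0, 0, 0, 0, 0, -6.75, 0, 0, 0, 0, 0, -6.75, 0, 0, 0, 0, 0, -6.75, 0, 0, 0, 0, 0, -6.75, 0, 0, 0, 0, 0, -6.75, 0, 0, 0, 0, 0, -6.75, 0, 0, 0, 0, 0, -6.75, 0, 0, 0, 0, 0, -6.75, 0, 0, 0, 0, 0, -6.75, 0, 0, 0, 0, 0, 0])

```text
time: 14.72
tool_pos: [379.3, -84.7, 290.1]
tool_rot: [-0.002, 0.72, 0.694, -0.001]
contact_force: [-0.4, 0.6, -0.6]
width: 1.004
finger_force: 0.0
```

```bash
cat > plan.py <<'E'
from h import *
from scipy.spatial.transform import Rotation as Ro
A=-0.039; HX=np.array([np.cos(A),np.sin(A),0]); HY=np.array([-np.sin(A),np.cos(A),0]); Z=np.array([0,0,1.])
H=np.array([498.2,-85,0])+85*HX+75*Z
OFF=32  # bar sits this far behind the TCP
def bar(th): return H+190*(-np.cos(th)*HX+np.sin(th)*Z)
def R(psi): # psi deg below horizontal
    p=np.radians(psi); z=np.cos(p)*HX-np.sin(p)*Z; return np.c_[HY,np.cross(z,HY),z]
def pose(th,psi,off=OFF): r=R(psi); return bar(th)+off*r[:,2],r
def now():
    s=bot.observe(); q=s["tool_rot"]; return s["tool_pos"],Ro.from_quat(np.r_[q[1:],q[0]]).as_matrix()
def delta(a,b): # in tool frame of a, m and deg
    return np.r_[a[1].T@(b[0]-a[0])/1000,np.degrees(Ro.from_matrix(a[1].T@b[1]).as_rotvec())]
E
python3 - <<'E'
from plan import *
n=now(); print(n[0].round(1),n[1].round(3).tolist(),bot.observe()["joints"].round(3))
g=pose(1.9,90); print(g[0].round(1),g[1].round(3).tolist()); print(delta(n,g).round(4))
E
```

```text
[379.3 -84.7 290.1] [[0.036, 0.999, -0.004], [0.999, -0.036, 0.002], [0.002, -0.004, -1.0]] [-0.533 -0.399  1.915  0.     1.629 -0.498]
[644.5 -90.7 222.8] [[0.039, 0.999, 0.0], [0.999, -0.039, -0.0], [0.0, 0.0, -1.0]]
[ 0.0033  0.2655  0.0663 -0.2201 -0.1284  0.1928]
```

Request:
send_rows(steps=[0.0003, 0.026, 0, 0, 0, 0, 0.0003, 0.026, 0, 0, 0, 0, 0.0003, 0.026, 0, 0, 0, 0, 0.0003, 0.026, 0, 0, 0, 0, 0.0003, 0.026, 0, 0, 0, 0, 0.0003, 0.026, 0, 0, 0, 0, 0.0003, 0.026, 0, 0, 0, 0, 0.0003, 0.026, 0, 0, 0, 0, 0.0003, 0.026, 0, 0, 0, 0, 0.0003, 0.026, 0, 0, 0, 0, 0, 0, 0.01, 0, 0, 0, 0, 0, 0, 0, 0, 0, 0, 0, 0, 0, 0, 0])

```text
time: 15.8
tool_pos: [638.2, -91.8, 279.7]
tool_rot: [-0.002, 0.721, 0.693, -0.001]
contact_force: [-0.1, -0.2, 0.4]
width: 0.998
finger_force: 0.0
```

```bash
python3 - <<'E'
from plan import *
n=now(); print(n[0].round(1),bot.observe()["joints"].round(3)); print(delta(n,pose(1.9,90)).round(4))
d=read_camera("side")["image"];c=read_camera("top")["image"]
a=lambda im,x,y:cv2.resize(im[y:y+150,x:x+130],(390,450),interpolation=cv2.INTER_CUBIC)[:,:,::-1]
cv2.imwrite("pics/bar.png",np.hstack([a(c,315,90),a(d,250,20)]))
E
```

```text
[638.2 -91.8 279.7] [-0.33   0.304  1.257 -0.     1.586 -0.289]
[ 0.0013  0.0066  0.0569 -0.2671 -0.0733 -0.0854]
```

View pics/bar.png

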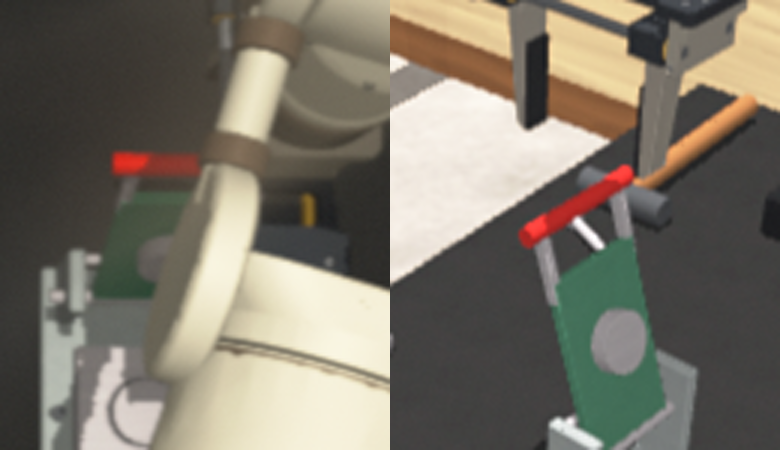

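The side crop shows the open fingers straddling the bar, with tips at (530,125) and (655,160) and the bar middle at (578,205). I'll descend and grip.

Request:
send_rows(steps=[0.001, 0.003, 0.012, 0, 0, 0, 0, 0, 0.012, 0, 0, 0, 0, 0, 0.012, 0, 0, 0, 0, 0, 0.012, 0, 0, 0, 0, 0, 0.009, 0, 0, 0, 0, 0, 0, 0, 0, 0])

```text
time: 16.4
tool_pos: [640.6, -90.9, 221.7]
tool_rot: [-0.002, 0.721, 0.693, -0.001]
contact_force: [-0.0, 0.3, -0.0]
width: 1.001
finger_force: 0.0
```

Request:
send_rows(steps=[0, 0, 0, 0, 0, 0, 0, 0, 0, 0, 0, 0, 0, 0, 0, 0, 0, 0, 0, 0, 0, 0, 0, 0, 0, 0, 0, 0, 0, 0, 0, 0, 0, 0, 0, 0, 0, 0, 0, 0, 0, 0, 0, 0, 0, 0, 0, 0, 0, 0, 0, 0, 0, 0, 0, 0, 0, 0, 0, 0, 0, 0, 0, 0, 0, 0, 0, 0, 0, 0, 0, 0, 0, 0, 0, 0, 0, 0], gripper=-1)

```text
time: 17.48
tool_pos: [642.5, -91.4, 225.4]
tool_rot: [0.0, 0.721, 0.693, 0.0]
contact_force: [1.0, 0.9, -0.2]
width: 0.143
finger_force: 30.0
```

```bash
python3 - <<'E'
from plan import *
n=now(); s=bot.observe(); print(n[0].round(1),s["joints"].round(3),s["contact_force"].round(1),s["width"],s["finger_force"]); print(delta(n,pose(1.9,90)).round(4))
# absolute targets and chained deltas
K=40; th=np.linspace(1.9,np.pi/4,K+1); ps=np.linspace(90,55,K+1)
P=[pose(a,b) for a,b in zip(th,ps)]
for i in range(K): print(i+1,delta(P[i],P[i+1]).round(4)[[0,1,2,3]], P[i+1][0].round(0))
E
```

```text
[642.5 -91.4 225.4] [-0.327  0.33   1.33   0.     1.481 -0.288] [ 1.   0.9 -0.2] 0.14278732447418252 29.999976754188538
[ 0.0008  0.002   0.0026  0.0265  0.0016 -0.0014]
1 [-0.     -0.0045 -0.0016 -0.875 ] [640. -91. 224.]
2 [ 0.     -0.0046 -0.0016 -0.875 ] [635. -90. 226.]
3 [-0.     -0.0046 -0.0015 -0.875 ] [631. -90. 227.]
4 [ 0.     -0.0046 -0.0015 -0.875 ] [626. -90. 229.]
5 [-0.     -0.0046 -0.0014 -0.875 ] [621. -90. 230.]
6 [-0.     -0.0046 -0.0013 -0.875 ] [617. -90. 231.]
7 [-0.     -0.0047 -0.0013 -0.875 ] [612. -89. 231.]
8 [ 0.     -0.0047 -0.0012 -0.875 ] [607. -89. 232.]
9 [ 0.     -0.0047 -0.0011 -0.875 ] [602. -89. 233.]
10 [-0.     -0.0047 -0.0011 -0.875 ] [598. -89. 233.]
11 [-0.     -0.0047 -0.001  -0.875 ] [593. -89. 233.]
12 [ 0.     -0.0047 -0.0009 -0.875 ] [588. -89. 234.]
13 [ 0.     -0.0047 -0.0009 -0.875 ] [583. -88. 234.]
14 [ 0.00e+00 -4.70e-03 -8.00e-04 -8.75e-01] [578. -88. 233.]
15 [ 0.00e+00 -4.80e-03 -7.00e-04 -8.75e-01] [574. -88. 233.]
16 [-0.00e+00 -4.80e-03 -7.00e-04 -8.75e-01] [569. -88. 233.]
17 [-0.00e+00 -4.80e-03 -6.00e-04 -8.75e-01] [564. 
[... 712 characters left out ...]
00e-04 -8.75e-01] [509. -85. 215.]
30 [ 0.00e+00 -4.80e-03  3.00e-04 -8.75e-01] [505. -85. 212.]
31 [-0.00e+00 -4.80e-03  3.00e-04 -8.75e-01] [501. -85. 210.]
32 [-0.00e+00 -4.80e-03  4.00e-04 -8.75e-01] [497. -85. 207.]
33 [-0.00e+00 -4.80e-03  5.00e-04 -8.75e-01] [493. -85. 205.]
34 [ 0.00e+00 -4.80e-03  5.00e-04 -8.75e-01] [489. -85. 202.]
35 [ 0.00e+00 -4.80e-03  6.00e-04 -8.75e-01] [485. -84. 199.]
36 [-0.00e+00 -4.80e-03  7.00e-04 -8.75e-01] [481. -84. 196.]
37 [ 0.00e+00 -4.80e-03  7.00e-04 -8.75e-01] [478. -84. 193.]
38 [-0.00e+00 -4.70e-03  8.00e-04 -8.75e-01] [474. -84. 190.]
39 [ 0.     -0.0047  0.0009 -0.875 ] [471. -84. 187.]
40 [-0.     -0.0047  0.0009 -0.875 ] [467. -84. 183.]
```

Request:
send_rows(steps=[0, -0.0025, -0.001, -0.875, 0, 0, 0, -0.0046, -0.0016, -0.875, 0, 0, 0, -0.0046, -0.0015, -0.875, 0, 0, 0, -0.0046, -0.0015, -0.875, 0, 0, 0, -0.0046, -0.0014, -0.875, 0, 0, 0, -0.0046, -0.0013, -0.875, 0, 0, 0, -0.0047, -0.0013, -0.875, 0, 0, 0, -0.0047, -0.0012, -0.875, 0, 0, 0, 0, 0, 0, 0, 0])

```text
time: 18.23
tool_pos: [606.4, -90.0, 234.8]
tool_rot: [0.045, 0.719, 0.692, 0.043]
contact_force: [1.2, 0.3, 0.1]
width: 0.142
finger_force: 30.0
```

```bash
python3 - <<'E'
from plan import *
n=now(); s=bot.observe(); print(n[0].round(1),s["joints"].round(3),s["contact_force"].round(1),s["width"],s["finger_force"])
t=np.linspace(1.9,np.pi/4,41)[8]; print(delta(n,pose(t,83,30)).round(4))
for k in("top","side"):
    c=read_camera(k); i=c["image"].astype(int); m=(i[:,:,0]>140)&(i[:,:,1]<75)&(i[:,:,2]<75); v,u=np.nonzero(m); print(k,len(u),u.min(),u.max(),v.min(),v.max(), proj(c,bar(t)-56*HY).round(0),proj(c,bar(t)+56*HY).round(0))
E
```

```text
[606.4 -90.  234.8] [-0.367  0.123  1.559  0.041  1.342 -0.334] [1.2 0.3 0.1] 0.14221986301794848 29.998708069324493
[ 0.0008  0.0004  0.0007  0.1219  0.0277 -0.0188]
top 143 354 379 162 168 [413. 166.] [353. 166.]
side 167 308 346 78 105 [344.  81.] [310. 102.]
```

Request:
send_rows(steps=[0, -0.0047, -0.0011, -0.875, 0, 0, 0, -0.0047, -0.0011, -0.875, 0, 0, 0, -0.0047, -0.001, -0.875, 0, 0, 0, -0.0047, -0.0009, -0.875, 0, 0, 0, -0.0047, -0.0009, -0.875, 0, 0, 0, -0.0047, -0.0008, -0.875, 0, 0, 0, -0.0048, -0.0007, -0.875, 0, 0, 0, -0.0048, -0.0007, -0.875, 0, 0, 0, -0.0048, -0.0006, -0.875, 0, 0, 0, -0.0048, -0.0005, -0.875, 0, 0, 0, -0.0048, -0.0005, -0.875, 0, 0, 0, -0.0048, -0.0004, -0.875, 0, 0, 0, 0, 0, 0, 0, 0])

```text
time: 19.42
tool_pos: [549.4, -87.8, 232.1]
tool_rot: [0.11, 0.712, 0.685, 0.106]
contact_force: [0.2, 0.2, 2.7]
width: 0.142
finger_force: 30.0
```

```bash
cat > chk.py <<'E'
import sys
from plan import *
k=int(sys.argv[1])
n=now(); s=bot.observe(); print(n[0].round(1),s["joints"].round(3),s["contact_force"].round(1),s["width"],s["finger_force"])
t=np.linspace(1.9,np.pi/4,41)[k]; print(delta(n,pose(t,90-.875*k,30)).round(4))
for k in("top","side"):
    c=read_camera(k); i=c["image"].astype(int); m=(i[:,:,0]>140)&(i[:,:,1]<75)&(i[:,:,2]<75); v,u=np.nonzero(m); print(k,len(u),u.min(),u.max(),v.min(),v.max(), proj(c,bar(t)-56*HY).round(0),proj(c,bar(t)+56*HY).round(0))
E
python3 chk.py 20
```

```text
[549.4 -87.8 232.1] [-0.453 -0.184  1.89   0.133  1.156 -0.45 ] [0.2 0.2 2.7] 0.1416319714178406 30.000754594802856
[ 0.0008 -0.0004  0.0006  0.0686  0.0198 -0.0047]
top 165 353 376 195 202 [413. 200.] [353. 200.]
side 166 333 356 97 118 [368.  93.] [335. 116.]
```

Request:
send_rows(steps=[0, -0.0048, -0.0003, -0.875, 0, 0, 0, -0.0048, -0.0003, -0.875, 0, 0, 0, -0.0048, -0.0002, -0.875, 0, 0, 0, -0.0048, -0.0001, -0.875, 0, 0, 0, -0.0048, -0.0001, -0.875, 0, 0, 0, -0.0048, 0, -0.875, 0, 0, 0, -0.0048, 0.0001, -0.875, 0, 0, 0, -0.0048, 0.0001, -0.875, 0, 0, 0, -0.0048, 0.0002, -0.875, 0, 0, 0, -0.0048, 0.0003, -0.875, 0, 0, 0, -0.0048, 0.0003, -0.875, 0, 0, 0, -0.0048, 0.0004, -0.875, 0, 0, 0, 0, 0, 0, 0, 0])

```text
time: 20.6
tool_pos: [496.0, -85.7, 209.0]
tool_rot: [0.174, 0.699, 0.673, 0.167]
contact_force: [-2.1, 0.7, 1.0]
width: 0.138
finger_force: 30.0
```

```bash
python3 chk.py 32
```

```text
[496.  -85.7 209. ] [-0.588 -0.495  2.216  0.292  1.016 -0.653] [-2.1  0.7  1. ] 0.13815135479693963 30.001367926597595
[ 0.0008  0.0001 -0.0003 -0.0707 -0.0061  0.0022]
top 234 351 406 227 234 [410. 232.] [351. 232.]
side 242 356 391 110 140 [390. 114.] [358. 138.]
```

Request:
send_rows(steps=[0, -0.0048, 0.0005, -0.875, 0, 0, 0, -0.0048, 0.0005, -0.875, 0, 0, 0, -0.0048, 0.0006, -0.875, 0, 0, 0, -0.0048, 0.0007, -0.875, 0, 0, 0, -0.0048, 0.0007, -0.875, 0, 0, 0, -0.0047, 0.0008, -0.875, 0, 0, 0, -0.0047, 0.0009, -0.875, 0, 0, 0, -0.0047, 0.0009, -0.875, 0, 0, 0, 0, 0, 0, 0, 0, 0, 0, 0, 0, 0, 0])

```text
time: 21.53
tool_pos: [466.7, -84.5, 184.3]
tool_rot: [0.216, 0.688, 0.661, 0.208]
contact_force: [0.1, -1.5, -0.8]
width: 0.143
finger_force: 30.0
```

```bash
python3 chk.py 40; python3 - <<'E'
from plan import *
n=now(); b=n[0]-30*n[1][:,2]-H; print("theta",np.arctan2(b[2],-b@HX),np.linalg.norm(b[[0,2]]),bot.observe()["qd"].round(4))
# independent bar angle from images: project bar ends, scan theta
for k in("top","side"):
    c=read_camera(k); i=c["image"].astype(int); m=(i[:,:,0]>140)&(i[:,:,1]<75)&(i[:,:,2]<75); v,u=np.nonzero(m)
    best=[]
    for t in np.arange(.6,1,.01):
        p=proj(c,bar(t)-56*HY);q=proj(c,bar(t)+56*HY);d=(q-p)/np.linalg.norm(q-p)
        best.append((abs(np.mean((u-p[0])*d[1]-(v-p[1])*d[0])),t))
    print(k,min(best))
d=read_camera("side")["image"];c=read_camera("top")["image"]
a=lambda im,x,y:cv2.resize(im[y:y+170,x:x+147],(390,450),interpolation=cv2.INTER_CUBIC)[:,:,::-1]
cv2.imwrite("pics/end.png",np.hstack([a(c,310,150),a(d,290,90)]))
E
```

```text
[466.7 -84.5 184.3] [-0.719 -0.714  2.432  0.449  0.976 -0.849] [ 0.1 -1.5 -0.8] 0.1429619562840901 30.00253826379776
[ 0.0008 -0.0002 -0.0007 -0.0978 -0.016  -0.0263]
top 147 349 374 246 251 [406. 250.] [349. 249.]
side 252 368 404 127 158 [402. 131.] [370. 156.]
theta 0.7883599109811854 189.1965766610531 [ 0.0025 -0.0006 -0.0035  0.002  -0.003  -0.0025]
top (np.float64(0.28207420794799265), np.float64(0.7900000000000001))
side (np.float64(0.2182126822555115), np.float64(0.7900000000000001))
```

View pics/end.png

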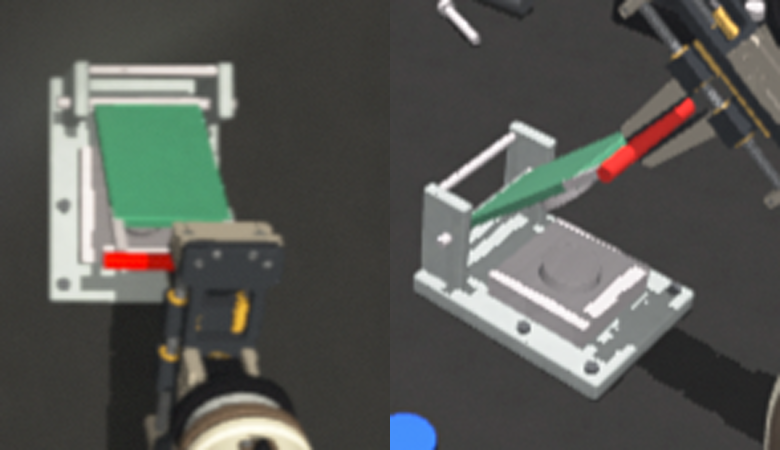

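The crops show the plate at 45° (0.79 rad by both cameras), the red bar held in the fingers at (645,140), and the blank flat in the die at (570,265). I'll hand it in.

```bash
python3 -c "
from plant import bot
print(bot.close_job())"
```

```text
the job is handed in; nothing more can be done
None
```

I set the blank flat in the die cavity and let go of it, then swung the punch plate forward to 0.79 rad (about 45°); the fingers held it there as I handed in the job at about 22 s, though the hand-in returned no verdict.

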